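Complete a snug pinwheel layer of gift cartons on the packing board

ROBOT

A 7-joint arm with a two-finger parallel gripper is mounted at the origin on the work surface. World frame = base frame: x ahead of the robot, y to its left, z up, the work surface at z = 0. Lengths are in m, angles in rad, forces in N, time in s.
With the tool pointing down it reaches from about 0.4 to 0.85 m from the base axis. Payload 10.4 kg.
Tool frame: the origin (TCP) lies at the very end of the fingers, on their centre line; the grasp point (between the pads) lies 19 mm behind it; z points along the fingers, y is the line along which they close (so a half turn about z gives the same grasp; the last joint's range is limited). The gripper opens to 85 mm and grips with 20 to 120 N. Pads are 22 mm wide; open, the fingers measure 114 mm over their backs; the gripper's body (76 mm by 85 mm) begins 54 mm behind the grasp point. The pads swing forward as they close: fully open they stand 13 mm farther back than shut.
Start: joints at [-1.353, 0.332, -0.065, 1.46, 0.022, 1.35, -0.088], TCP at [0.149, 0.607, 0.231] pointing down, gripper open.
Joint ranges: [-2.6, 2.6], [-0.5, 2.12], [-1.47, 1.34], [0.16, 2.42], [-1.27, 4.41], [0.06, 2.06], [-2.6, 2.6]. Speed limits (rad/s): [2.22, 2.22, 2.79, 2.79, 3.14, 3.14, 3.14].

INTERFACE

Orientations are given as a unit quaternion [x, y, z, w].
In Python, from workcell import * gives the robot as it stands.
- The arm moves only by the tool step_arm, never from a script. Its argument "commands" is one flat list of numbers, 7 for each row, row after row: the finger opening in mm, from 0 to 85.4, then the shift along the world's x, y, z as a fraction of full scale, then the turn, a rotation vector about the world's x, y, z as a fraction of full scale. A call has exactly 10 rows; each row is the pose to reach, as a shift and turn from the pose commanded when the call began, turning the shorter way round; what a row does not reach only later rows make up. Full scale, the value 1, is 0.6 m for a shift and pi rad for a turn. A row lasts 1/8 s, in which the tool goes at most 62.5 mm and 10.7 degrees, less where a joint would pass 70% of its speed; a pose out of reach is approached as far as the arm can. A call with a number of a shift or a turn outside -1 to 1 is refused whole. A call with a gripper value outside its range is refused whole. The fingers move at their own pace and stop on an object; "squeeze" is the grip in N (left out, the last holds). Time passes only in rows, so rows that repeat a pose let the fingers close, or fill a call up. It gives the time, the measured TCP pose, the force, the opening and the grip force at its end, in the units of the state.
- get_obs(): the state, without advancing time (a new reading comes with each control period).
- camera(name): name is "scene" or "top" or "wrist"; returns the picture (384x512x3 uint8, red, green, blue); there is no depth.
- camera_params(name): a dict with "mtx" (3x3 intrinsics, pixels), "extrinsics" (4x4, takes a point from world to camera coordinates); the wrist camera has in their place "tool_from_camera" (4x4, takes a point from camera to tool coordinates, whose origin is the TCP and whose axes are the flange's). Camera axes: x right, y down, z forward; pixel columns grow to the right and rows downward; lengths in m; the calibration is good to about 2 mm. A picture is of the moment at which its call begins: read the wrist's pose just before it. camera_params takes no time and is no camera call.
- hand_in(): hands the job in; it is judged then, once.
The state is a dict: "clock": time; "joint_pos": joint angles; "joint_velocities": joint speeds; "tau": joint torques, N m; "position": TCP position; "ee_rot": TCP orientation; "ft_force": force on the tool from outside, world axes, zero at the start; "torque": the same for the moment, N m; "grip_width": opening from 0.0 (shut) to 1.0 (fully open); "grasp_force": force on a finger pad.
Only numpy, scipy, OpenCV 4.12 (cv2) and the standard library are available. Lean on these libraries where they do the work, as an engineer would, in place of code of your own. Each camera call takes 0.05 s, during which the arm holds its last target. There are 200 camera calls.

TASK

Finish the layer on the packing board: bring the two oblong gift cartons over from the table beside it and set them with the two already there in a pinwheel, each carton's end against its neighbour's side round one small square opening in the middle, starting from the corner of the battens. Push everything snug, so that all four lie flat with no gaps between them or to the battens. There is crockery inside, so set the cartons down gently and only nudge them home, never ram them; leave the square box and everything else on the table where it is.

Things in the scene. Friction and masses are not known exactly. Their poses are not given: they have to be found in the camera images.
- board: The packing board: a plank slab 250 x 250 mm on runners, flat top 35 mm above the table, two dark battens (15 mm wide, 20 mm above the slab top) along its far (+x) and left (+y) edges, meeting in a corner. Fixed, turned a little. Origin: centre of its underside; x points square into the far batten, y into the left one, z up.
- corner (a point): Inside corner between the two battens, on the slab top (110, 110, 35 mm from the board's origin), board axes. Free slab top reaches 235 mm from it along -x and -y. The finished pinwheel fills about 172 x 172 mm. Roughly, in mm (x, y) from here, to be settled by touch, the missing cartons' centres: one lengthwise along y at (-31, -117), the other along x at (-117, -141).
- laid_corner_mid (a point): Plain hand-folded kraft gift carton, closed, about 110 mm long (its x axis) and 62 mm wide (y) - each differs by up to 3 mm either way - and 52 mm tall (z), 0.2 to 0.45 kg, pale tape along its top. This point: its centre, 26 mm above its underside. Already on the board, tight in the corner of the battens, lengthwise along the left batten.
- laid_near_mid (a point): Plain hand-folded kraft gift carton, closed, about 110 mm long (its x axis) and 62 mm wide (y) - each differs by up to 3 mm either way - and 52 mm tall (z), 0.2 to 0.45 kg, pale tape along its top. This point: its centre, 26 mm above its underside. Already on the board, lengthwise across the end of the corner carton (on the robot's side of it), but not yet pushed up to the left batten: 3 to 10 mm short of it. It slides when pushed.
- carton_a_mid (a point): Plain hand-folded kraft gift carton, closed, about 110 mm long (its x axis) and 62 mm wide (y) - each differs by up to 3 mm either way - and 52 mm tall (z), 0.2 to 0.45 kg, pale tape along its top. This point: its centre, 26 mm above its underside. Starts on the table to the right of the board. Interchangeable with carton_b.
- carton_b_mid (a point): Plain hand-folded kraft gift carton, closed, about 110 mm long (its x axis) and 62 mm wide (y) - each differs by up to 3 mm either way - and 52 mm tall (z), 0.2 to 0.45 kg, pale tape along its top. This point: its centre, 26 mm above its underside. Starts on the table to the right of the board. Interchangeable with carton_a.
- cup_box: a square cardboard cup box, 82 x 82 x 74 mm tall; not part of this layer. Origin: centre of its underside.
- tea_cup: a straight blue ceramic cup, 64 mm across, 68 mm tall, standing among the cartons. Origin: centre of its underside.
- glaze_jar: a small lidded jar, 46 mm across, 62 mm tall, near the cartons. Origin: centre of its underside.
- tape_roll: a roll of clear tape lying flat, 104 mm across, 48 mm tall, to the left of the board. Origin: centre of its underside.
- wash_brush: a flat brush, about 130 mm long, lying on the table between the cartons and the board. Origin: under its middle.
- laid_corner: The same carton as laid_corner_mid. Origin: centre of its underside.
- laid_near: The same carton as laid_near_mid. Origin: centre of its underside.
- carton_a: The same carton as carton_a_mid. Origin: centre of its underside.
- carton_b: The same carton as carton_b_mid. Origin: centre of its underside.
Things that resemble listed ones, but are neither listed nor needed, are in the scene too. What is shaped like the carton_a but blue is not meant.

How it is judged:
At the end, for the whole second after the job is handed in: All four cartons lie flat, released and still on the board in the pinwheel, each within 2 mm, along both board axes, of where it would lie with no gap at all to battens and neighbours (by the cartons' own sizes), square to the board within 0.025 rad, height within 3 mm (x of laid_corner_mid in the frame of corner between -0.056 and -0.052 m and y of laid_corner_mid in the frame of corner between -0.034 and -0.03 m and z of laid_corner_mid in the frame of corner between 0.023 and 0.029 m and angle between the x axis of laid_corner_mid and the x axis of corner, either way round below 0.025 rad and angle between each of laid_corner_mid, laid_near_mid's own z axis and vertical below 0.05 rad and linear speed of each of laid_corner, laid_near below 0.01 m/s and x of laid_near_mid in the frame of corner between -0.14 and -0.136 m and y of laid_near_mid in the frame of corner between -0.058 and -0.054 m and z of laid_near_mid in the frame of corner between 0.023 and 0.029 m and angle between the x axis of laid_near_mid and the y axis of corner, either way round below 0.025 rad and ((x of carton_a_mid in the frame of corner between -0.0335 and -0.0295 m and y of carton_a_mid in the frame of corner between -0.1195 and -0.1155 m and z of carton_a_mid in the frame of corner between 0.023 and 0.029 m and angle between the x axis of carton_a_mid and the y axis of corner, either way round below 0.025 rad and angle between each of carton_a_mid, carton_b_mid's own z axis and vertical below 0.05 rad and linear speed of each of carton_a, carton_b below 0.01 m/s and x of carton_b_mid in the frame of corner between -0.1212 and -0.1172 m and y of carton_b_mid in the frame of corner between -0.1445 and -0.1405 m and z of carton_b_mid in the frame of corner between 0.023 and 0.029 m and angle between the x axis of carton_b_mid and the x axis of corner, either way round below 0.025 rad) or (x of carton_b_mid in the frame of corner between -0.0325 and -0.0285 m and y of carton_b_mid in the frame of corner between -0.1222 and -0.1182 m and z of carton_b_mid in the frame of corner between 0.023 and 0.029 m and angle between the x axis of carton_b_mid and the y axis of corner, either way round below 0.025 rad and angle between each of carton_b_mid, carton_a_mid's own z axis and vertical below 0.05 rad and linear speed of each of carton_b, carton_a below 0.01 m/s and x of carton_a_mid in the frame of corner between -0.1165 and -0.1125 m and y of carton_a_mid in the frame of corner between -0.1455 and -0.1415 m and z of carton_a_mid in the frame of corner between 0.023 and 0.029 m and angle between the x axis of carton_a_mid and the x axis of corner, either way round below 0.025 rad))); the robot touches nothing.
It fails at once if a carton is rammed against the board or its battens (contact over 120 N) (contact force between any of laid_corner, laid_near, carton_a, carton_b and board above 120 N).
It fails at once if a carton is dropped: it falls free, faster than 0.6 m/s with no finger on it (about 2 cm) ((linear speed of carton_a above 0.6 m/s and contact force between the fingers and carton_a below 0.1 N) or (linear speed of carton_b above 0.6 m/s and contact force between the fingers and carton_b below 0.1 N)).
It fails at once if the square box or another thing on the table is moved by more than 25 mm (distance of any of cup_box, tea_cup, glaze_jar, tape_roll, wash_brush from where it was at the start of the episode above 0.025 m).
It also fails if it takes over 72 s, if anything falls off the work surface, if the arm or the gripper's body presses on something with over 40 N, if the wrist force passes 120 N, or if a joint passes its speed limit or range.

## Working session

There is one attempt and no reset: what is moved stays moved. The work goes in short steps, Python scripts to look and compute and a tool call to move; the robot and the scene stay as the last step left them, time stands still between calls to the robot, and variables do not carry over. Pictures are saved under pics/ and viewed, at most 10 in all, crops included, and the job is handed in when it is done.

Besides the shell and the picture viewer there is one more tool, called after "Emit:" as name(argument=value, ...), one argument or row to a line, values as JSON. step_arm: Moves the arm, as the interface text tells. Its arguments: {"type":"object","properties":{"commands":{"type":"array","items":{"type":"number"}},"squeeze":{"type":"number"}},"required":["commands"]}

```bash
mkdir -p pics; python3 - <<'E'
from workcell import *
import cv2,numpy as np
o=get_obs();print(o)
for n in ["top","scene"]:
    im=camera(n);cv2.imwrite(f"pics/{n}0.png",im[:,:,::-1])
    p=camera_params(n);print(n,np.round(p["mtx"],1).tolist(),np.round(p["extrinsics"],4).tolist())
    cv2.imwrite(f"pics/{n}0b.png",cv2.resize(im[:,:,::-1],(800,600),interpolation=cv2.INTER_CUBIC))
print(camera_params("wrist"))
E
```

```text
{'clock': 0.0, 'joint_pos': array([-1.35258634,  0.33287971, -0.06466295,  1.46097283,  0.02163177,
        1.34991692, -0.08852128]), 'joint_velocities': array([-9.87492277e-04, -3.47235831e-06,  3.46519042e-04, -2.67292321e-03,
       -4.48892294e-04, -7.78728638e-04,  7.90176541e-04]), 'tau': array([-3.54102503e-04, -6.25428343e+01,  4.89718595e-02, -3.91607344e+01,
        1.61957857e-02,  9.72065114e-03, -1.62862577e-06]), 'position': array([0.14900027, 0.60657316, 0.23049592]), 'ee_rot': array([ 1.20127979e-01,  9.92758138e-01, -7.39758658e-04, -3.23071961e-05]), 'ft_force': array([ 0.23407988, -0.55435836,  0.56771415]), 'torque': array([-0.08497296,  0.01358854,  0.01724516]), 'grasp_force': 0.0, 'grip_width': 0.997266941198564}
top [[373.0, 0.0, 252.0], [0.0, 373.0, 196.9], [0.0, 0.0, 1.0]] [[-0.0533, -0.9986, 0.003, 0.0196], [-0.9778, 0.0516, -0.203, 0.5552], [0.2025, -0.0138, -0.9792, 1.0089], [0.0, 0.0, 0.0, 1.0]]
scene [[418.7, 0.0, 246.5], [0.0, 418.7, 192.3], [0.0, 0.0, 1.0]] [[0.553, 0.8332, 0.0071, -0.3084], [0.5667, -0.3698, -0.7362, -0.2696], [-0.6108, 0.4111, -0.6767, 1.61], [0.0, 0.0, 0.0, 1.0]]
{'mtx': array([[297.6777674 ,   0.        , 254.06231868],
       [  0.        , 297.6777674 , 192.59674214],
       [  0.        ,   0.        ,   1.        ]]), 'tool_from_camera': array([[-2.57050381e-04, -9.61103090e-01, -2.76189761e-01,
         7.03486968e-02],
       [ 9.99999937e-01, -3.14681092e-04,  1.64345720e-04,
         2.41863607e-04],
       [-2.44864875e-04, -2.76189701e-01,  9.61103110e-01,
        -1.42796038e-01],
       [ 0.00000000e+00,  0.00000000e+00,  0.00000000e+00,
         1.00000000e+00]])}
```

View pics/top0b.png

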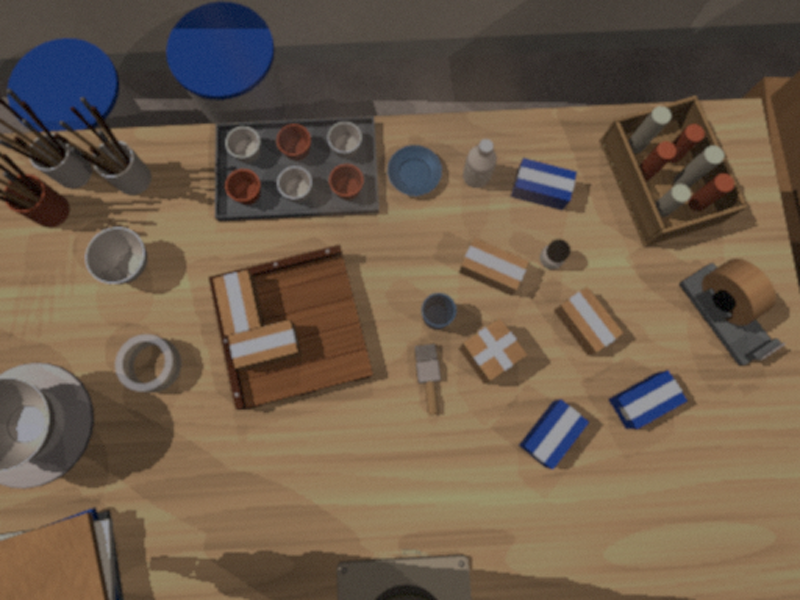

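View pics/scene0b.png

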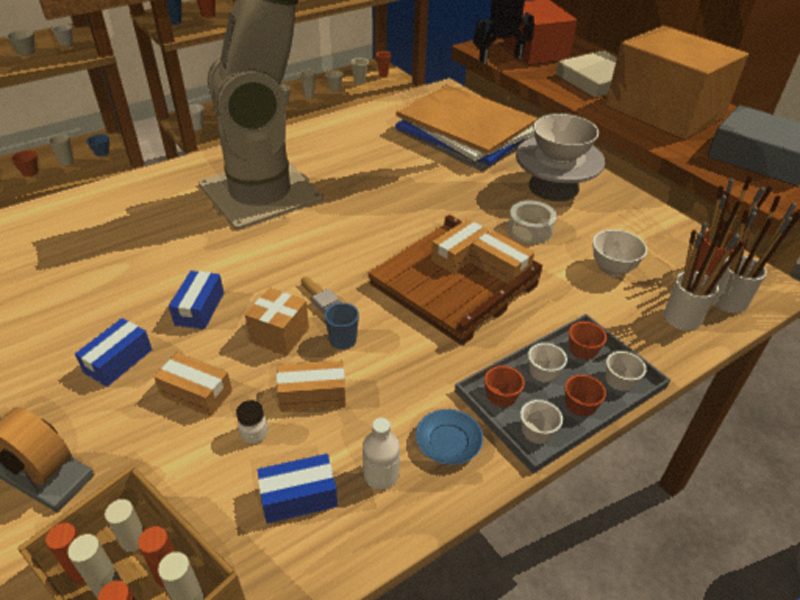

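The top view shows the board at around (285,325) and the two laid cartons at (237,303) and (263,343). The kraft cartons are at (494,267) and (590,322), the square box at (494,350), the cup at (438,310) and the jar at (556,252).

```bash
cat > h.py <<'E'
from workcell import *
import cv2,numpy as np
from scipy.spatial.transform import Rotation as R
def ray(K,cw,uv,z):  # cw: world_from_camera
    d=cw[:3,:3]@np.linalg.inv(K)@np.array([uv[0],uv[1],1.]); o=cw[:3,3]
    return (o+d*(z-o[2])/d[2])[:2]
def topw(uv,z):
    p=camera_params("top");return ray(p["mtx"],np.linalg.inv(p["extrinsics"]),uv,z)
def wcam(o):
    T=np.eye(4);T[:3,:3]=R.from_quat(o["ee_rot"]).as_matrix();T[:3,3]=o["position"]
    return T@camera_params("wrist")["tool_from_camera"]
E
python3 - <<'E'
from h import *
np.set_printoptions(precision=3,suppress=True)
s=.64
for n,u,v,z in [("corner",222,283,.055),("bcen",290,328,.035),("farR",340,250,.055),("nearL",240,405,.055),("lc",237,303,.087),("ln",263,343,.087),("A",494,267,.052),("B",590,322,.052),("cup",438,310,.05),("jar",556,252,.05),("box",494,350,.074),("brush",429,378,.01),("bottle",482,165,.05)]:
    print(n,topw((u*s,v*s),z))
print(R.from_quat(get_obs()["ee_rot"]).as_matrix())
E
```

```text
corner [0.619 0.304]
bcen [0.532 0.184]
farR [0.671 0.084]
nearL [0.395 0.271]
lc [0.573 0.268]
ln [0.498 0.223]
A [ 0.624 -0.201]
B [ 0.511 -0.367]
cup [ 0.548 -0.091]
jar [ 0.648 -0.32 ]
box [ 0.466 -0.183]
brush [ 0.428 -0.069]
bottle [ 0.83  -0.196]
[[-0.971  0.238 -0.   ]
 [ 0.238  0.971 -0.001]
 [-0.    -0.001 -1.   ]]
```

Emit:
step_arm(
  commands=[85,0.05,-0.05,0.1,0,0,0.02,85,0.585,-0.678,0.133,0,0,0.15,85,0.585,-0.678,0.133,0,0,0.15,85,0.585,-0.678,0.133,0,0,0.15,85,0.585,-0.678,0.133,0,0,0.15,85,0.585,-0.678,0.133,0,0,0.15,85,0.585,-0.678,0.133,0,0,0.15,85,0.585,-0.678,0.133,0,0,0.15,85,0.585,-0.678,0.133,0,0,0.15,85,0.585,-0.678,0.133,0,0,0.15],
  squeeze=50,
)

```text
clock: 1.35
position: [0.5025, 0.1953, 0.3112]
ee_rot: [-0.111, 0.994, -0.001, 0.0]
ft_force: [-0.4, -0.5, -0.2]
grip_width: 0.994
grasp_force: 0.0
```

```bash
python3 - <<'E'
from h import *
import pickle
o=get_obs();im=camera("wrist");o2=get_obs()
print(o["position"],o2["position"],o["ee_rot"],o["joint_pos"],o["clock"])
pickle.dump((o,im),open("w1.pkl","wb"))
cv2.imwrite("pics/w1.png",cv2.resize(im[:,:,::-1],(800,600),interpolation=cv2.INTER_CUBIC))
E
```

```text
[0.50252981 0.19527911 0.31116691] [0.50143574 0.19737227 0.31091065] [-1.11096431e-01  9.93809324e-01 -7.26540552e-04  2.89068064e-04] [-0.72878258  0.10354632  0.29799618  1.57573963 -0.0289473   1.46679293
  1.36416187] 1.35
```

View pics/w1.png

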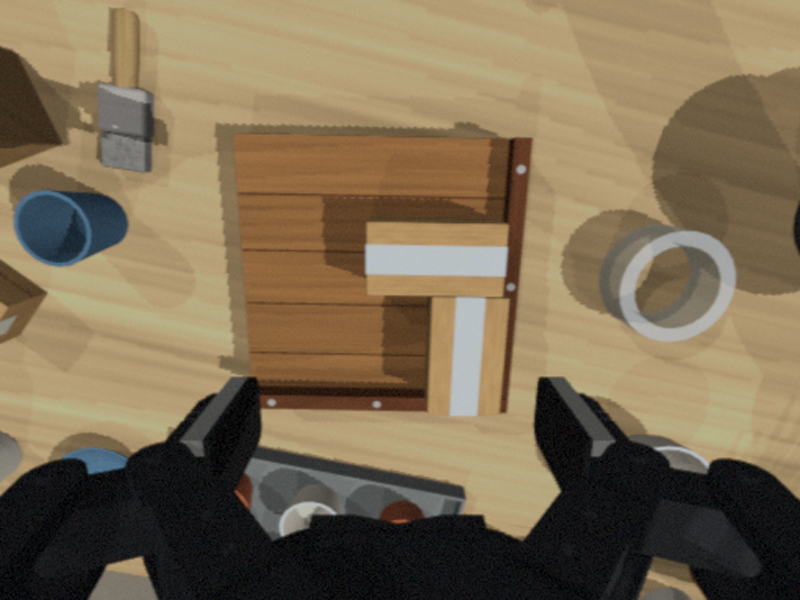

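The wrist view, with the robot side at the top, shows the board and its battens at the bottom and right. The near carton is at (437,258) and the corner carton at (467,355). I'll enlarge it for edge readings.

```bash
python3 - <<'E'
import pickle,cv2,numpy as np
o,im=pickle.load(open("w1.pkl","rb"))
c=cv2.resize(im[80:270,145:345,::-1],None,fx=3,fy=3,interpolation=cv2.INTER_CUBIC)
cv2.imwrite("pics/w1c.png",np.clip(c*1.5,0,255).astype(np.uint8))
E
```

```text
(no output)
```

View pics/w1c.png

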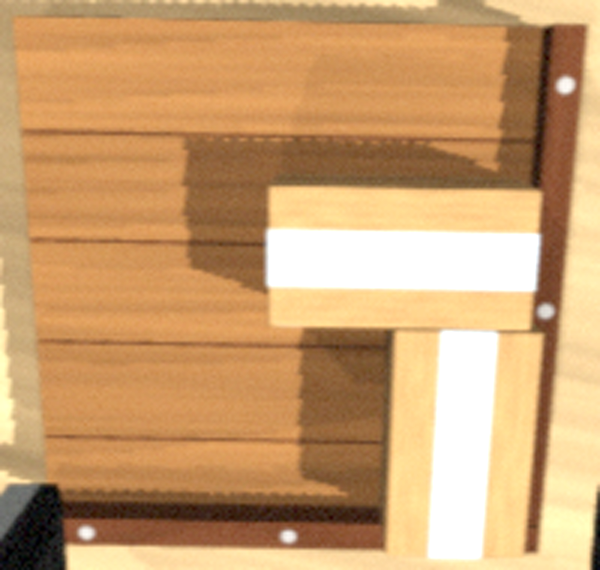

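Emit:
step_arm(
  commands=[85,0.05,-0.5,0,0,0,0.0,85,0.05,-0.75,0,0,0,0,85,0.05,-0.75,0,0,0,0,85,0.05,-0.75,0,0,0,0,85,0.05,-0.75,0,0,0,0,85,0.05,-0.75,0,0,0,0,85,0.05,-0.75,0,0,0,0,85,0.05,-0.75,0,0,0,0,85,0.05,-0.75,0,0,0,0,85,0.05,-0.75,0,0,0,0],
)

```text
clock: 2.65
position: [0.5308, -0.2472, 0.3109]
ee_rot: [-0.117, 0.993, 0.001, -0.0]
ft_force: [0.2, 0.4, -0.6]
grip_width: 0.995
grasp_force: 0.0
```

```bash
python3 - <<'E'
from h import *
import pickle
o=get_obs();im=camera("wrist")
print(o["position"],o["ee_rot"],o["joint_pos"],o["clock"])
pickle.dump((o,im),open("w2.pkl","wb"))
cv2.imwrite("pics/w2.png",np.clip(cv2.resize(im[:,:,::-1],(800,600),interpolation=cv2.INTER_CUBIC)*1.4,0,255).astype(np.uint8))
E
```

```text
[ 0.53078483 -0.24718676  0.3108693 ] [-1.16638813e-01  9.93174157e-01  6.91472096e-04 -4.97321733e-05] [-0.20026467  0.2408774   0.68367928  1.47232618 -0.15295043  1.48297077
  2.28736943] 2.65
```

View pics/w2.png

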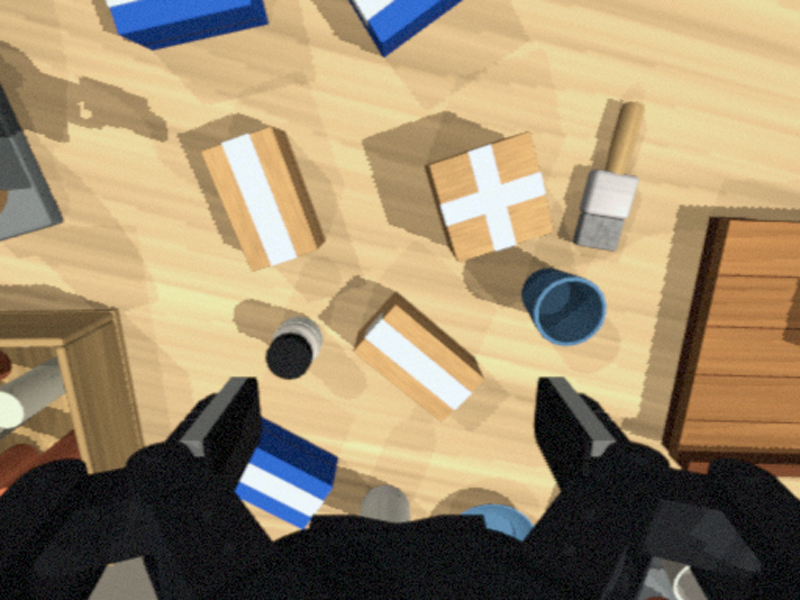

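The wrist view shows carton A at (420,362), carton B at (262,200), the jar at (293,350), the square box at (490,195) and the cup at (565,305). Next I'll fit the board and enlarge the cartons.

```bash
cat >> h.py <<'E'
from scipy.optimize import least_squares
def fitrect(K,cw,px,pts,z):  # pts: local xy of each px, z: heights; returns x,y,yaw,rms(mm)
    w=np.array([ray(K,cw,p,zz) for p,zz in zip(px,z)]); pts=np.array(pts)
    def f(q):
        c,s=np.cos(q[2]),np.sin(q[2]);return (pts@np.array([[c,s],[-s,c]])+q[:2]-w).ravel()
    best=min((least_squares(f,[*w.mean(0),a]) for a in (0,1.5,3,-1.5)),key=lambda r:r.cost)
    return best.x,np.round(best.fun.reshape(-1,2)*1000,1)
K=camera_params("wrist")["mtx"]
E
python3 - <<'E'
from h import *
import pickle
np.set_printoptions(precision=4,suppress=True)
o,im=pickle.load(open("w1.pkl","rb"));cw=wcam(o)
c=lambda l:[(145+u/3-.33,80+v/3-.33) for u,v in l]
b,r=fitrect(K,cw,c([(537,552),(586,26),(553,27),(14,16),(65,545),(63,519)]),np.array([(125,125),(-125,125),(-125,110),(-125,-125),(125,-125),(110,-125)])/1e3,[.055]*3+[.035]+[.055]*2)
print("board",b,r.tolist())
Rb=np.array([[np.cos(b[2]),-np.sin(b[2])],[np.sin(b[2]),np.cos(b[2])]])
print("corner",b[:2]+Rb@[.11,.11])
for n,l in [("near",[(268,186),(540,190),(531,328),(268,326)]),("corner",[(390,330),(543,333),(527,557),(385,555)])]:
    print(n,[np.round(1000*(Rb.T@(ray(K,cw,p,.087)-b[:2])-110),1).tolist() for p in c(l)])
o,im=pickle.load(open("w2.pkl","rb"))
q=cv2.resize(im[70:275,120:320,::-1],None,fx=2.9,fy=2.9,interpolation=cv2.INTER_CUBIC)
cv2.imwrite("pics/w2c.png",np.clip(q*1.4,0,255).astype(np.uint8))
E
```

```text
board [0.534  0.1891 0.2207] [[-2.4, 7.2], [-3.3, 2.7], [-3.5, 1.5], [1.9, 1.7], [4.0, -6.4], [3.4, -6.7]]
corner [0.6172 0.3205]
near [[-110058.7, -110011.6], [-110057.2, -109900.6], [-109998.9, -109900.5], [-109999.5, -110012.6]]
corner [[-109997.9, -109960.6], [-109996.7, -109895.3], [-109889.7, -109895.3], [-109890.6, -109960.6]]
```

View pics/w2c.png

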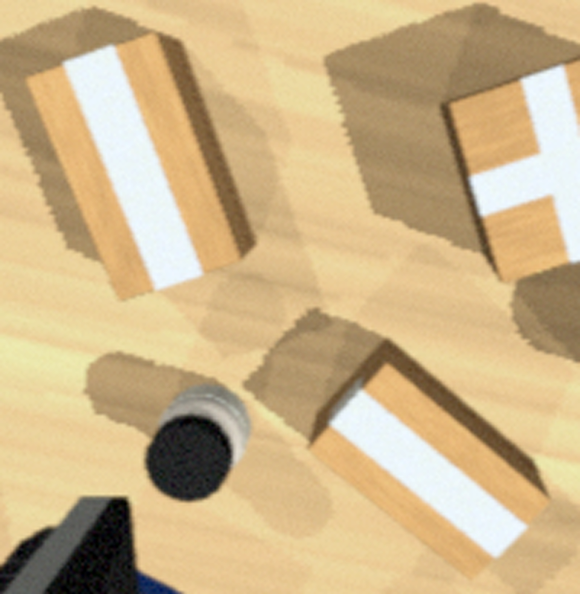

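The enlarged crop shows carton B's top corners at (28,78), (157,33), (243,258), (122,300) and carton A's at (386,363), (548,494), (473,577), (313,441). The far batten's right end is hidden by a finger, so I'm refitting without it.

```bash
python3 - <<'E'
from h import *
import pickle
np.set_printoptions(precision=4,suppress=True)
o,im=pickle.load(open("w1.pkl","rb"));cw=wcam(o)
c=lambda l:[(145+u/3-.33,80+v/3-.33) for u,v in l]
b,r=fitrect(K,cw,c([(537,552),(586,26),(553,27),(14,16)]),np.array([(125,125),(-125,125),(-125,110),(-125,-125)])/1e3,[.055]*3+[.035])
print("board",b,r.tolist())
Rb=np.array([[np.cos(b[2]),-np.sin(b[2])],[np.sin(b[2]),np.cos(b[2])]])
print("cornerpt",b[:2]+Rb@[.11,.11])
for n,l,z in [("near",[(268,186),(540,190),(531,328),(268,326)],.087),("corner",[(390,330),(543,333),(527,557),(385,555)],.087),("farbatten inner",[(100,520),(380,522)],.055)]:
    print(n,[np.round(1000*(Rb.T@(ray(K,cw,p,z)-b[:2])-.11),1).tolist() for p in c(l)])
o,im=pickle.load(open("w2.pkl","rb"));cw=wcam(o)
d=lambda l:[(120+u/2.9-.33,70+v/2.9-.33) for u,v in l]
for n,l in [("A",[(386,363),(548,494),(473,577),(313,441)]),("B",[(28,78),(157,33),(243,258),(122,300)])]:
    w=[ray(K,cw,p,.052) for p in d(l)];m=np.mean(w,0)
    L=w[1]-w[0]+w[2]-w[3];M=w[3]-w[0]+w[2]-w[1]
    if np.linalg.norm(M)>np.linalg.norm(L):L,M=M,L
    print(n,m,"len,wid",np.linalg.norm(L)/2,np.linalg.norm(M)/2,"yawdeg long",np.degrees(np.arctan2(L[1],L[0])),np.degrees(np.arctan2(M[1],M[0])))
for n,u,v,z in [("jar",190,458,.062),("cup",(565*.64-120)*2.9,(305*.64-70)*2.9,.068)]:
    print(n,ray(K,cw,d([(u,v)])[0],z))
print(get_obs()["position"],R.from_quat(get_obs()["ee_rot"]).as_matrix())
E
```

```text
board [0.5349 0.1843 0.2011] [[1.4, 0.6], [-0.5, 0.9], [-0.9, -0.3], [-0.0, -1.2]]
cornerpt [0.6207 0.3141]
near [[-168.4, -117.9], [-169.2, -7.0], [-110.8, -5.7], [-109.3, -117.7]]
corner [[-108.7, -65.7], [-108.7, -0.4], [-1.8, 1.6], [-1.4, -63.7]]
farbatten inner [[0.6, -202.5], [-1.4, -64.2]]
A [ 0.6281 -0.2017] len,wid 0.10957816380980703 0.057149787014578866 yawdeg long 61.77677157260156 -26.454067278565063
B [ 0.5157 -0.3676] len,wid 0.1050224137567774 0.06157894502488715 yawdeg long 31.66906241223869 121.74692750749703
jar [ 0.6446 -0.3196]
cup [ 0.5398 -0.0953]
[ 0.5307 -0.2473  0.311 ] [[-0.9728 -0.2318  0.    ]
 [-0.2318  0.9728  0.0012]
 [-0.0003  0.0012 -1.    ]]
```

Emit:
step_arm(
  commands=[85,0.162,0.076,-0.268,0,0,-0.05,85,0.162,0.076,-0.268,0,0,-0.11,85,0.162,0.076,-0.268,0,0,-0.165,85,0.162,0.076,-0.268,0,0,-0.22,85,0.162,0.076,-0.268,0,0,-0.275,85,0.162,0.076,-0.268,0,0,-0.33,85,0.162,0.076,-0.268,0,0,-0.385,85,0.162,0.076,-0.268,0,0,-0.44,85,0.162,0.076,-0.268,0,0,-0.495,85,0.162,0.076,-0.268,0,0,-0.55],
)

```text
clock: 3.95
position: [0.6277, -0.2018, 0.1503]
ee_rot: [0.682, 0.732, 0.001, -0.0]
ft_force: [0.6, -0.3, 0.7]
grip_width: 0.996
grasp_force: 0.0
```

```bash
cat >> h.py <<'E'
C=np.array([.6197,.3139]);YAW=.214
def st():
    o=get_obs();y=R.from_quat(o["ee_rot"]).as_matrix()
    Rb=np.array([[np.cos(YAW),-np.sin(YAW)],[np.sin(YAW),np.cos(YAW)]])
    f=Rb.T@o["ft_force"][:2]
    print("t %.2f p"%o["clock"],np.round(o["position"]*1000,1),"toolY deg %.2f"%np.degrees(np.arctan2(y[1,1],y[0,1])),"tilt",np.round(y[2,:2],4),"brd mm",np.round(1000*Rb.T@(o["position"][:2]-C),1),"F brd",np.round(f,1),"Fz %.1f"%o["ft_force"][2],"w %.1f"%(o["grip_width"]*85.4),"g %.1f"%o["grasp_force"],"q7 %.2f"%o["joint_pos"][6])
    return o
E
python3 -c "from h import *;st()"
```

```text
t 3.95 p [ 627.7 -201.8  150.3] toolY deg 4.03 tilt [0.0015 0.0003] brd mm [-101.7 -505.6] F brd [ 0.6 -0.4] Fz 0.7 w 85.1 g 0.0 q7 0.67
```

Emit:
step_arm(
  commands=[85,0,0,-0.03,0,0,-0.058,85,0,0,-0.07,0,0,-0.116,85,0,0,-0.12,0,0,-0.1745,85,0,0,-0.17,0,0,-0.1745,85,0,0,-0.205,0,0,-0.1745,85,0,0,-0.215,0,0,-0.1745,40,0,0,-0.215,0,0,-0.1745,40,0,0,-0.215,0,0,-0.1745,40,0,0,-0.215,0,0,-0.1745,40,0,0,-0.215,0,0,-0.1745],
  squeeze=50,
)

```text
clock: 5.2
position: [0.6281, -0.2046, 0.0228]
ee_rot: [0.854, 0.521, 0.001, 0.001]
ft_force: [-0.7, -0.7, 6.5]
grip_width: 0.705
grasp_force: 56.5
```

```bash
python3 -c "from h import *;st()"
```

```text
t 5.20 p [ 628.1 -204.6   22.8] toolY deg -27.21 tilt [0.0007 0.0021] brd mm [-101.9 -508.4] F brd [-0.9 -0.5] Fz 6.5 w 60.2 g 56.5 q7 0.25
```

Emit:
step_arm(
  commands=[40,0,0,0.06,0,0,0,40,0,0,0.15,0,0,0,40,-0.003,0.06,0.179,0,0,0.03,40,-0.007,0.16,0.179,0,0,0.06,40,-0.012,0.26,0.179,0,0,0.1,40,-0.016,0.36,0.179,0,0,0.14,40,-0.02,0.46,0.179,0,0,0.18,40,-0.024,0.56,0.179,0,0,0.21,40,-0.0275,0.625,0.179,0,0,0.2193,40,-0.0275,0.6437,0.179,0,0,0.2193],
  squeeze=60,
)

```text
clock: 6.45
position: [0.6098, 0.1859, 0.1284]
ee_rot: [0.626, 0.78, 0.0, -0.001]
ft_force: [-0.2, 0.4, -1.9]
grip_width: 0.7
grasp_force: 68.1
```

```bash
python3 -c "
from h import *
st()
im=camera('wrist');cv2.imwrite('pics/w3.png',np.clip(cv2.resize(im[:,:,::-1],(800,600),interpolation=cv2.INTER_CUBIC)*1.4,0,255).astype(np.uint8))
st()"
```

```text
t 6.45 p [609.8 185.9 128.4] toolY deg 12.55 tilt [ 0.0013 -0.0005] brd mm [ -36.8 -123. ] F brd [-0.1  0.4] Fz -1.9 w 59.8 g 68.1 q7 0.20
t 6.50 p [610.1 185.5 128.4] toolY deg 12.48 tilt [ 0.001  -0.0004] brd mm [ -36.7 -123.4] F brd [-0.7  1.7] Fz -3.0 w 60.0 g 68.1 q7 0.20
```

View pics/w3.png

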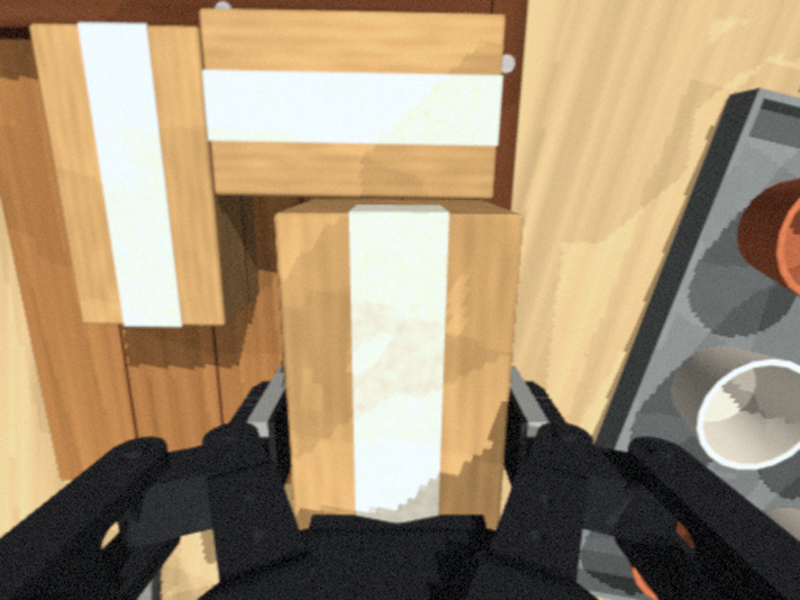

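The view along +y shows carton A square in the fingers, with its front edge at row 212 from (278,212) to (518,212). The corner carton is at (201,10) to (493,195) and the near carton at (33,25) to (223,323).

```bash
cat >> h.py <<'E'
def bm(xy): 
    Rb=np.array([[np.cos(YAW),-np.sin(YAW)],[np.sin(YAW),np.cos(YAW)]]);return np.round(1000*Rb.T@(np.asarray(xy)-C),1)
def bw(x,y):
    Rb=np.array([[np.cos(YAW),-np.sin(YAW)],[np.sin(YAW),np.cos(YAW)]]);return C+Rb@np.array([x,y])/1000
E
python3 - <<'E'
from h import *
o=get_obs();o["position"]=np.array([.6098,.1859,.1284]);o["ee_rot"]=R.from_euler("z",.07,degrees=True).__mul__(R.from_quat(o["ee_rot"])).as_quat()
cw=wcam(o)
for n,l,z in [("held",[(278,212),(518,212)],.1576),("corner",[(201,10),(503,15),(493,195),(215,195)],.087),("near",[(33,25),(197,28),(223,323),(83,322)],.087),("batten",[(527,10),(510,190)],.055)]:
    print(n,[bm(ray(K,cw,(u*.64-.2,v*.64-.2),z)).tolist() for u,v in l])
E
```

```text
held [[-66.0, -63.0], [-8.2, -62.7]]
corner [[-106.2, 0.1], [-0.5, -0.9], [-0.3, -62.5], [-107.8, -63.0]]
near [[-165.9, -4.8], [-108.2, -5.5], [-109.8, -115.2], [-168.2, -115.1]]
batten [[15.6, 9.9], [13.7, -61.9]]
```

Emit:
step_arm(
  commands=[40,0.001,-0.002,0,0,0,0,40,0.001,-0.002,-0.01,0,0,0,40,0.001,-0.002,-0.03,0,0,0,40,0.001,-0.002,-0.05,0,0,0,40,0.001,-0.002,-0.07,0,0,0,40,0.001,-0.002,-0.09,0,0,0,40,0.001,-0.002,-0.1,0,0,0,40,0.001,-0.002,-0.107,0,0,0,40,0.001,-0.002,-0.112,0,0,0,40,0.001,-0.002,-0.114,0,0,0],
)

```text
clock: 7.75
position: [0.6114, 0.1809, 0.0604]
ee_rot: [0.627, 0.779, 0.0, 0.0]
ft_force: [0.4, -1.2, -3.4]
grip_width: 0.698
grasp_force: 68.1
```

```bash
python3 -c "from h import *;st()"
```

```text
t 7.75 p [611.4 180.9  60.4] toolY deg 12.27 tilt [0.0001 0.0003] brd mm [ -36.4 -128.2] F brd [ 0.1 -1.2] Fz -3.4 w 59.6 g 68.1 q7 0.24
```

Emit:
step_arm(
  commands=[40,0,0,-0.001,0,0,0,40,0,0,-0.002,0,0,0,40,0,0,-0.003,0,0,0,40,0,0,-0.0035,0,0,0,40,0,0,-0.004,0,0,0,40,0,0,-0.0045,0,0,0,40,0.002,0.0004,-0.0045,0,0,0,40,0.004,0.0009,-0.0045,0,0,0,40,0.006,0.0013,-0.0045,0,0,0,40,0.006,0.0013,-0.0045,0,0,0],
)

```text
clock: 9.0
position: [0.6151, 0.1816, 0.0579]
ee_rot: [0.628, 0.779, 0.0, 0.0]
ft_force: [-3.1, 0.1, 5.6]
grip_width: 0.698
grasp_force: 69.1
```

```bash
python3 -c "from h import *;st()"
```

```text
t 9.00 p [615.1 181.6  57.9] toolY deg 12.26 tilt [0.0001 0.0003] brd mm [ -32.6 -128.3] F brd [-3.1  0.8] Fz 5.6 w 59.6 g 69.1 q7 0.25
```

Emit:
step_arm(
  commands=[40,-0.0004,0.0018,0,0,0,0,40,-0.0008,0.0036,0,0,0,0,40,-0.0012,0.0054,0,0,0,0,40,-0.0015,0.0068,0,0,0,0,40,-0.0018,0.0081,0,0,0,0,40,-0.0018,0.0081,0,0,0,0,40,-0.001,0.0083,0,0,0,0,40,0,0.0085,0,0,0,0,40,0.0015,0.0088,0,0,0,0,40,0.0015,0.0088,0,0,0,0],
)

```text
clock: 10.25
position: [0.6146, 0.1858, 0.0579]
ee_rot: [0.628, 0.778, -0.001, -0.001]
ft_force: [-8.8, -6.5, 14.1]
grip_width: 0.697
grasp_force: 70.0
```

```bash
python3 -c "from h import *;st()"
```

```text
t 10.25 p [614.6 185.8  57.9] toolY deg 12.23 tilt [-0.0002 -0.0032] brd mm [ -32.2 -124.1] F brd [-9.9 -4.5] Fz 14.1 w 59.5 g 70.0 q7 0.24
```

Emit:
step_arm(
  commands=[40,-0.0001,0.0006,0,0,0,0,40,-0.0003,0.0012,0,0,0,0,40,-0.0004,0.0018,0,0,0,0,40,-0.0005,0.0024,0,0,0,0,40,-0.0006,0.003,0,0,0,0,40,-0.0007,0.0034,0,0,0,0,40,-0.0002,0.0035,0,0,0,0,40,0.0003,0.0036,0,0,0,0,40,0.0008,0.0037,0,0,0,0,40,0.0008,0.0037,0,0,0,0],
)

```text
clock: 11.5
position: [0.6147, 0.1859, 0.058]
ee_rot: [0.628, 0.778, -0.003, -0.001]
ft_force: [-12.7, -12.7, 16.7]
grip_width: 0.702
grasp_force: 70.5
```

```bash
python3 -c "from h import *;st()"
```

```text
t 11.50 p [614.7 185.9  58. ] toolY deg 12.17 tilt [-0.0021 -0.0049] brd mm [ -32.1 -124. ] F brd [-15.1  -9.7] Fz 16.7 w 59.9 g 70.5 q7 0.24
```

Emit:
step_arm(
  commands=[40,-0.001,-0.0015,0.002,0,0,0,40,-0.002,-0.003,0.003,0,0,0,70,-0.002,-0.003,0.003,0,0,0,85,-0.002,-0.003,0.003,0,0,0,85,-0.002,-0.003,0.003,0,0,0,85,-0.002,-0.003,0.003,0,0,0,85,-0.002,-0.003,0.03,0,0,0,85,-0.002,-0.003,0.08,0,0,0,0,-0.08,0.003,0.11,0,0,0,0,-0.092,-0.008,0.11,0,0,0],
)

```text
clock: 12.75
position: [0.5601, 0.1856, 0.1256]
ee_rot: [0.627, 0.779, 0.001, -0.001]
ft_force: [-0.1, 0.5, 0.6]
grip_width: 0.596
grasp_force: 0.0
```

```bash
python3 -c "from h import *;st()"
```

```text
t 12.75 p [560.1 185.6 125.6] toolY deg 12.38 tilt [0.0026 0.0015] brd mm [ -85.5 -112.7] F brd [0.  0.5] Fz 0.6 w 50.9 g 0.0 q7 0.16
```

Emit:
step_arm(
  commands=[0,0.001,-0.004,0,0,0,0,0,0.001,-0.004,0,0,0,0,0,0.001,-0.004,-0.04,0,0,0,0,0.001,-0.004,-0.08,0,0,0,0,0.001,-0.004,-0.11,0,0,0,0,0.001,-0.004,-0.121,0,0,0,0,0.005,-0.003,-0.121,0,0,0,0,0.009,-0.002,-0.121,0,0,0,0,0.0125,-0.0015,-0.121,0,0,0,0,0.0125,-0.0015,-0.121,0,0,0],
)

```text
clock: 14.0
position: [0.569, 0.1835, 0.0514]
ee_rot: [0.627, 0.779, 0.0, 0.0]
ft_force: [-0.2, -0.3, 0.3]
grip_width: -0.0
grasp_force: 0.0
```

```bash
python3 -c "from h import *;st()"
```

```text
t 14.00 p [569.  183.5  51.4] toolY deg 12.27 tilt [0.0002 0.0007] brd mm [ -77.3 -116.7] F brd [-0.2 -0.2] Fz 0.3 w -0.0 g 0.0 q7 0.22
```

Emit:
step_arm(
  commands=[0,0.001,0.0002,0,0,0,0,0,0.002,0.0004,0,0,0,0,0,0.003,0.0006,0,0,0,0,0,0.004,0.0009,0,0,0,0,0,0.005,0.0011,0,0,0,0,0,0.0057,0.0012,0,0,0,0,0,0.0065,0.0014,0,0,0,0,0,0.0065,0.0014,0,0,0,0,0,0.0065,0.0014,0,0,0,0,0,0.0065,0.0014,0,0,0,0],
)

```text
clock: 15.25
position: [0.5706, 0.184, 0.0509]
ee_rot: [0.628, 0.779, -0.001, -0.002]
ft_force: [-13.8, -1.7, 11.4]
grip_width: -0.001
grasp_force: 7.3
```

```bash
python3 -c "from h import *;st()"
```

```text
t 15.25 p [570.6 184.   50.9] toolY deg 12.27 tilt [ 0.0009 -0.0043] brd mm [ -75.6 -116.5] F brd [-13.8   1.3] Fz 11.4 w -0.0 g 7.3 q7 0.22
```

Emit:
step_arm(
  commands=[0,-0.007,-0.0015,0,0,0,0,0,-0.013,-0.003,0,0,0,0,0,-0.013,-0.003,0.06,0,0,0,0,-0.013,-0.003,0.12,0,0,0,0,0.04,-0.05,0.12,0,0,0,0,0.097,-0.1145,0.12,0,0,0,0,0.097,-0.1145,0.12,0,0,0,0,0.097,-0.1145,0.06,0,0,0,0,0.097,-0.1145,0.01,0,0,0,0,0.097,-0.1145,0.0,0,0,0],
)

```text
clock: 16.5
position: [0.6294, 0.1161, 0.0492]
ee_rot: [0.627, 0.779, -0.001, -0.001]
ft_force: [-0.6, 0.2, 0.6]
grip_width: 0.001
grasp_force: 0.0
```

```bash
python3 -c "from h import *;st()"
```

```text
t 16.50 p [629.4 116.1  49.2] toolY deg 12.31 tilt [-0.0001 -0.0028] brd mm [ -32.6 -195.4] F brd [-0.6  0.3] Fz 0.6 w 0.0 g 0.0 q7 0.36
```

Emit:
step_arm(
  commands=[0,-0.0007,0.0033,0,0,0,0,0,-0.0014,0.0065,0,0,0,0,0,-0.002,0.009,0,0,0,0,0,-0.0024,0.011,0,0,0,0,0,-0.0028,0.013,0,0,0,0,0,-0.0032,0.0147,0,0,0,0,0,-0.0036,0.0163,0,0,0,0,0,-0.0039,0.018,0,0,0,0,0,-0.0039,0.018,0,0,0,0,0,-0.0039,0.018,0,0,0,0],
)

```text
clock: 17.75
position: [0.629, 0.1236, 0.0514]
ee_rot: [0.628, 0.778, -0.001, 0.001]
ft_force: [1.9, -7.7, 1.3]
grip_width: 0.001
grasp_force: 4.1
```

```bash
python3 -c "from h import *;st()"
```

```text
t 17.75 p [629.  123.6  51.4] toolY deg 12.13 tilt [-0.0029  0.0008] brd mm [ -31.3 -187.9] F brd [ 0.3 -7.9] Fz 1.3 w 0.1 g 4.1 q7 0.34
```

Emit:
step_arm(
  commands=[0,0.001,-0.005,0,0,0,0,0,0.002,-0.01,0.01,0,0,0,0,0.002,-0.01,0.07,0,0,0,0,0.002,-0.01,0.12,0,0,0,0,-0.08,0.01,0.12,0,0,0,0,-0.1887,0.032,0.12,0,0,0,0,-0.1887,0.032,0.12,0,0,0,0,-0.1887,0.032,0.06,0,0,0,0,-0.1887,0.032,0.01,0,0,0,0,-0.1887,0.032,0.0,0,0,0],
)

```text
clock: 19.0
position: [0.5147, 0.1451, 0.05]
ee_rot: [0.628, 0.778, -0.001, -0.0]
ft_force: [0.2, -0.2, 0.7]
grip_width: -0.002
grasp_force: 0.0
```

```bash
python3 -c "from h import *;st()"
```

```text
t 19.00 p [514.7 145.1  50. ] toolY deg 12.24 tilt [-0.0008 -0.0019] brd mm [-138.4 -142.7] F brd [ 0.2 -0.2] Fz 0.7 w -0.1 g 0.0 q7 0.23
```

Emit:
step_arm(
  commands=[0,-0.0011,0.0049,0,0,0,0,0,-0.0021,0.0098,0,0,0,0,0,-0.0032,0.0147,0,0,0,0,0,-0.0041,0.0187,0,0,0,0,0,-0.0048,0.022,0,0,0,0,0,-0.0055,0.0253,0,0,0,0,0,-0.006,0.0277,0,0,0,0,0,-0.0065,0.0302,0,0,0,0,0,-0.0069,0.0318,0,0,0,0,0,-0.0071,0.0326,0,0,0,0],
)

```text
clock: 20.25
position: [0.511, 0.165, 0.0511]
ee_rot: [0.628, 0.779, 0.0, 0.0]
ft_force: [1.2, -2.8, 3.1]
grip_width: 0.002
grasp_force: 1.9
```

```bash
python3 -c "from h import *;st()"
```

```text
t 20.25 p [511.  165.   51.1] toolY deg 12.26 tilt [-0.0002  0.0003] brd mm [-137.8 -122.5] F brd [ 0.6 -3. ] Fz 3.1 w 0.2 g 1.9 q7 0.19
```

Emit:
step_arm(
  commands=[0,-0.0002,0.001,0,0,0,0,0,-0.0004,0.002,0,0,0,0,0,-0.0006,0.003,0,0,0,0,0,-0.0008,0.004,0,0,0,0,0,-0.001,0.0048,0,0,0,0,0,-0.001,0.0048,0,0,0,0,0,-0.001,0.0048,0,0,0,0,0,-0.001,0.0048,0,0,0,0,0,-0.001,0.0048,0,0,0,0,0,-0.001,0.0048,0,0,0,0],
)

```text
clock: 21.5
position: [0.5108, 0.1652, 0.0512]
ee_rot: [0.628, 0.778, -0.001, 0.001]
ft_force: [1.1, -12.8, 4.8]
grip_width: 0.005
grasp_force: 6.3
```

```bash
python3 -c "from h import *;st()"
```

```text
t 21.50 p [510.8 165.2  51.2] toolY deg 12.13 tilt [-0.0029  0.0001] brd mm [-138.  -122.2] F brd [ -1.6 -12.7] Fz 4.8 w 0.5 g 6.3 q7 0.19
```

Emit:
step_arm(
  commands=[0,0.001,-0.005,0,0,0,0,0,0.003,-0.013,0.01,0,0,0,0,0.003,-0.013,0.07,0,0,0,0,0.003,-0.013,0.12,0,0,0,0,-0.05,0.03,0.12,0,0,0,0,-0.1153,0.0833,0.12,0,0,0,0,-0.1153,0.0833,0.12,0,0,0,0,-0.1153,0.0833,0.06,0,0,0,0,-0.1153,0.0833,0.01,0,0,0,0,-0.1153,0.0833,0.0,0,0,0],
)

```text
clock: 22.75
position: [0.4405, 0.217, 0.0499]
ee_rot: [0.628, 0.778, -0.001, -0.0]
ft_force: [0.4, 0.8, -0.3]
grip_width: 0.003
grasp_force: 0.0
```

```bash
python3 -c "from h import *;st()"
```

```text
t 22.75 p [440.5 217.   49.9] toolY deg 12.23 tilt [-0.0016 -0.0022] brd mm [-195.7  -56.7] F brd [0.6 0.7] Fz -0.3 w 0.2 g 0.0 q7 -0.00
```

Emit:
step_arm(
  commands=[0,0.0033,0.0007,0,0,0,0,0,0.0065,0.0014,0,0,0,0,0,0.0098,0.0021,0,0,0,0,0,0.0122,0.0027,0,0,0,0,0,0.0147,0.0032,0,0,0,0,0,0.0163,0.0035,0,0,0,0,0,0.0179,0.0039,0,0,0,0,0,0.0195,0.0042,0,0,0,0,0,0.0204,0.0044,0,0,0,0,0,0.0204,0.0044,0,0,0,0],
)

```text
clock: 24.0
position: [0.4529, 0.2205, 0.0509]
ee_rot: [0.627, 0.779, -0.0, -0.0]
ft_force: [-3.5, -0.8, 3.4]
grip_width: 0.001
grasp_force: 2.0
```

```bash
python3 -c "from h import *;st()"
```

```text
t 24.00 p [452.9 220.5  50.9] toolY deg 12.27 tilt [-0.    -0.001] brd mm [-182.8  -55.9] F brd [-3.6 -0. ] Fz 3.4 w 0.1 g 2.0 q7 0.02
```

Emit:
step_arm(
  commands=[0,0.001,0.0002,0,0,0,0,0,0.002,0.0004,0,0,0,0,0,0.003,0.0006,0,0,0,0,0,0.004,0.0009,0,0,0,0,0,0.005,0.0011,0,0,0,0,0,0.005,0.0011,0,0,0,0,0,0.005,0.0011,0,0,0,0,0,0.005,0.0011,0,0,0,0,0,0.005,0.0011,0,0,0,0,0,0.005,0.0011,0,0,0,0],
)

```text
clock: 25.25
position: [0.4538, 0.2207, 0.0505]
ee_rot: [0.627, 0.779, -0.002, -0.002]
ft_force: [-16.8, -3.1, 13.0]
grip_width: -0.001
grasp_force: 8.8
```

```bash
python3 -c "from h import *;st()"
```

```text
t 25.25 p [453.8 220.7  50.5] toolY deg 12.28 tilt [ 0.0002 -0.0059] brd mm [-181.9  -55.9] F brd [-17.1   0.6] Fz 13.0 w -0.0 g 8.8 q7 0.02
```

Emit:
step_arm(
  commands=[0,-0.006,-0.001,0,0,0,0,0,-0.012,-0.003,0.02,0,0,0,0,-0.012,-0.003,0.12,0,0,0,20,0,-0.1,0.167,0,0,-0.05,50,0.02,-0.2,0.167,0,0,-0.1,85,0.04,-0.3,0.167,0,0,-0.155,85,0.06,-0.4,0.167,0,0,-0.21,85,0.08,-0.5,0.167,0,0,-0.265,85,0.1,-0.6,0.167,0,0,-0.32,85,0.12,-0.7,0.167,0,0,-0.375],
)

```text
clock: 26.5
position: [0.5292, -0.2007, 0.1521]
ee_rot: [0.955, 0.296, 0.001, 0.001]
ft_force: [0.8, 1.4, 1.4]
grip_width: 0.994
grasp_force: 0.0
```

```bash
python3 -c "from h import *;st()"
```

```text
t 26.50 p [ 529.2 -200.7  152.1] toolY deg -55.51 tilt [0.001  0.0014] brd mm [-197.7 -483.6] F brd [1.  1.2] Fz 1.4 w 84.9 g 0.0 q7 -0.28
```

Emit:
step_arm(
  commands=[85,0.007,-0.1,0,0,0,-0.016,85,0.014,-0.19,0,0,0,-0.016,85,0.018,-0.255,-0.02,0,0,-0.016,85,0.018,-0.255,-0.1,0,0,-0.016,85,0.018,-0.255,-0.17,0,0,-0.016,85,0.018,-0.255,-0.215,0,0,-0.016,85,0.018,-0.255,-0.226,0,0,-0.016,40,0.018,-0.255,-0.226,0,0,-0.016,40,0.018,-0.255,-0.226,0,0,-0.016,40,0.018,-0.255,-0.226,0,0,-0.016],
  squeeze=70,
)

```text
clock: 27.75
position: [0.5402, -0.3526, 0.0178]
ee_rot: [0.962, 0.275, 0.001, 0.001]
ft_force: [-1.3, -0.3, 7.6]
grip_width: 0.727
grasp_force: 77.8
```

```bash
python3 -c "from h import *;st()"
```

```text
t 27.75 p [ 540.2 -352.6   17.8] toolY deg -58.10 tilt [0.0015 0.0029] brd mm [-219.2 -634.4] F brd [-1.4 -0. ] Fz 7.6 w 62.1 g 77.8 q7 -0.01
```

Emit:
step_arm(
  commands=[40,0,0,0.04,0,0,0,40,0,0,0.11,0,0,0,40,0.002,0.03,0.187,0,0,-0.02,40,0.006,0.1,0.187,0,0,-0.04,40,0.01,0.19,0.187,0,0,-0.06,40,0.014,0.28,0.187,0,0,-0.08,40,0.018,0.37,0.187,0,0,-0.1,40,0.022,0.46,0.187,0,0,-0.109,40,0.026,0.55,0.187,0,0,-0.109,40,0.03,0.64,0.187,0,0,-0.109],
)

```text
clock: 29.0
position: [0.5571, 0.0341, 0.1293]
ee_rot: [0.994, 0.107, 0.001, -0.001]
ft_force: [1.1, 0.1, -3.1]
grip_width: 0.726
grasp_force: 78.0
```

Emit:
step_arm(
  commands=[40,0.003,0.08,0,0,0,0,40,0.006,0.15,0,0,0,0,40,0.008,0.19,0,0,0,0,40,0.008,0.1953,0,0,0,0,40,0.008,0.1953,0,0,0,0,40,0.008,0.1953,0,0,0,0,40,0.008,0.1953,-0.02,0,0,0,40,0.008,0.1953,-0.03,0,0,0,40,0.008,0.1953,-0.035,0,0,0,40,0.008,0.1953,-0.035,0,0,0],
)

```text
clock: 30.25
position: [0.5619, 0.1493, 0.1066]
ee_rot: [0.994, 0.107, -0.0, 0.0]
ft_force: [0.7, 0.1, -3.0]
grip_width: 0.729
grasp_force: 78.0
```

```bash
python3 -c "
from h import *
st()
import pickle
o=get_obs()
im=camera('wrist');pickle.dump((o,im),open('w4.pkl','wb'));cv2.imwrite('pics/w4.png',np.clip(cv2.resize(im[:,:,::-1],(800,600),interpolation=cv2.INTER_CUBIC)*1.4,0,255).astype(np.uint8))
"
```

```text
t 30.25 p [561.9 149.3 106.6] toolY deg -77.74 tilt [-0.0004  0.0004] brd mm [ -91.5 -148.6] F brd [ 0.7 -0.1] Fz -3.0 w 62.3 g 78.0 q7 -1.17
```

View pics/w4.png

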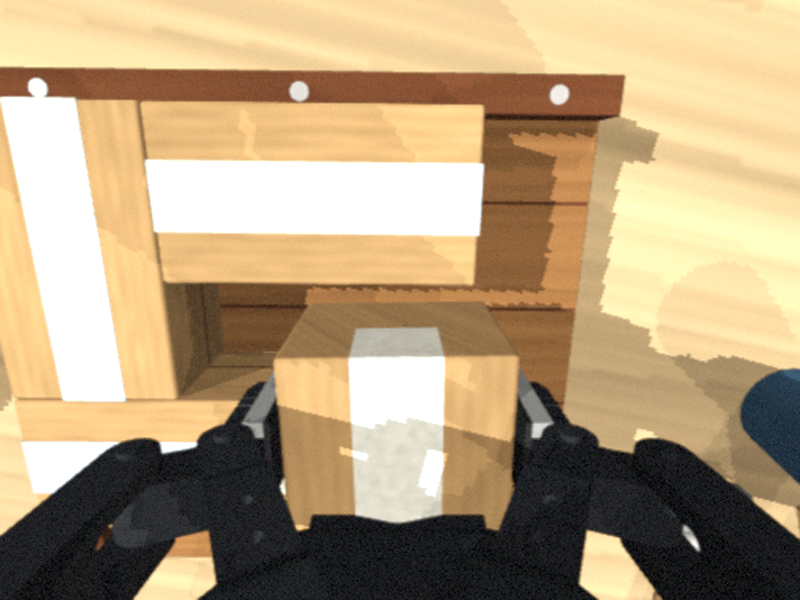

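The view towards +x shows carton 1 snug along the far batten, with its robot-side top edge from (163,283) to (475,284). The held carton's front top edge runs from (275,357) to (517,355).

```bash
python3 - <<'E'
from h import *
import pickle
o,im=pickle.load(open('w4.pkl','rb'));cw=wcam(o)
for n,l,z in [("held",[(275,357),(517,355)],.1408),("c1",[(141,102),(484,106),(475,284),(163,283)],.087),("near/corner",[(16,398),(140,102),(178,399)],.087)]:
    print(n,[bm(ray(K,cw,(u*.64-.2,v*.64-.2),z)).tolist() for u,v in l])
E
```

```text
held [[-67.3, -117.4], [-66.8, -178.3]]
c1 [[-1.1, -65.4], [-2.3, -176.3], [-61.7, -176.1], [-61.3, -64.1]]
near/corner [[-107.0, -0.9], [-1.1, -65.0], [-107.5, -63.4]]
```

Emit:
step_arm(
  commands=[40,0,0,-0.02,0,0,0,40,0,0,-0.045,0,0,0,40,0,0,-0.065,0,0,0,40,0,0,-0.076,0,0,0,40,0,0,-0.082,0,0,0,40,0,0,-0.085,0,0,0,40,0,0,-0.087,0,0,0,40,0,0,-0.0885,0,0,0,40,0,0,-0.09,0,0,0,40,0,0,-0.091,0,0,0],
)

```text
clock: 31.55
position: [0.5621, 0.1495, 0.0528]
ee_rot: [0.994, 0.107, 0.0, -0.0]
ft_force: [-5.4, 0.1, 10.5]
grip_width: 0.729
grasp_force: 79.6
```

```bash
python3 -c "from h import *;st()"
```

```text
t 31.55 p [562.1 149.5  52.8] toolY deg -77.73 tilt [ 0.0002 -0.0003] brd mm [ -91.2 -148.4] F brd [-5.3  1.2] Fz 10.5 w 62.2 g 79.6 q7 -1.14
```

Emit:
step_arm(
  commands=[40,0.0016,0.0004,0.001,0,0,0,40,0.0033,0.0007,0.001,0,0,0,40,0.0049,0.0011,0.001,0,0,0,40,0.0065,0.0014,0.001,0,0,0,40,0.0062,0.003,0.001,0,0,0,40,0.0058,0.0047,0.001,0,0,0,40,0.0055,0.0063,0.001,0,0,0,40,0.0051,0.0079,0.001,0,0,0,40,0.0048,0.0094,0.001,0,0,0,40,0.0048,0.0094,0.001,0,0,0],
)

```text
clock: 32.8
position: [0.5648, 0.1552, 0.0529]
ee_rot: [0.994, 0.107, 0.0, -0.0]
ft_force: [0.8, -1.0, -0.2]
grip_width: 0.729
grasp_force: 78.1
```

```bash
python3 -c "from h import *;st()"
```

```text
t 32.80 p [564.8 155.2  52.9] toolY deg -77.73 tilt [ 0.0001 -0.0001] brd mm [ -87.3 -143.4] F brd [ 0.6 -1.1] Fz -0.2 w 62.3 g 78.1 q7 -1.15
```

Emit:
step_arm(
  commands=[40,0.0012,0.0003,0,0,0,0,40,0.0024,0.0005,0,0,0,0,40,0.0036,0.0008,0,0,0,0,40,0.0049,0.0011,0,0,0,0,40,0.0047,0.0021,0,0,0,0,40,0.0045,0.003,0,0,0,0,40,0.0043,0.004,0,0,0,0,40,0.0041,0.005,0,0,0,0,40,0.0038,0.006,0,0,0,0,40,0.0038,0.006,0,0,0,0],
)

```text
clock: 34.05
position: [0.5654, 0.1555, 0.0528]
ee_rot: [0.994, 0.105, -0.002, 0.001]
ft_force: [-12.4, -8.3, 10.8]
grip_width: 0.728
grasp_force: 79.5
```

```bash
python3 -c "from h import *;st()"
```

```text
t 34.05 p [565.4 155.5  52.8] toolY deg -77.92 tilt [-0.0045  0.0018] brd mm [ -86.7 -143.2] F brd [-13.8  -5.5] Fz 10.8 w 62.2 g 79.5 q7 -1.15
```

Emit:
step_arm(
  commands=[40,-0.0012,-0.002,0,0,0,0,40,-0.0025,-0.004,0.001,0,0,0,70,-0.0025,-0.004,0.001,0,0,0,85,-0.0025,-0.004,0.001,0,0,0,85,-0.0025,-0.004,0.001,0,0,0,85,-0.0025,-0.004,0.001,0,0,0,85,-0.0025,-0.004,0.03,0,0,0,85,-0.0025,-0.004,0.11,0,0,0,30,-0.02,-0.06,0.13,0,0,0,0,-0.0395,-0.1137,0.13,0,0,0],
)

```text
clock: 35.3
position: [0.5441, 0.0894, 0.133]
ee_rot: [0.994, 0.107, 0.001, -0.0]
ft_force: [-0.1, 0.3, 0.1]
grip_width: 0.596
grasp_force: 0.0
```

```bash
python3 -c "from h import *;st()"
```

```text
t 35.30 p [544.1  89.4 133. ] toolY deg -77.72 tilt [0.0027 0.0001] brd mm [-121.5 -203.3] F brd [0.  0.3] Fz 0.1 w 50.9 g 0.0 q7 -1.13
```

Emit:
step_arm(
  commands=[0,0,0,0,0,0,0,0,0,0,0,0,0,0,0,0,0,-0.05,0,0,0,0,0,0,-0.1,0,0,0,0,0,0,-0.128,0,0,0,0,0,0,-0.134,0,0,0,0,-0.0011,0.0049,-0.134,0,0,0,0,-0.0021,0.0098,-0.134,0,0,0,0,-0.0032,0.0147,-0.134,0,0,0,0,-0.0035,0.0163,-0.134,0,0,0],
)

```text
clock: 36.55
position: [0.5414, 0.1008, 0.0507]
ee_rot: [0.994, 0.107, 0.0, -0.0]
ft_force: [-0.4, -0.7, 0.5]
grip_width: 0.0
grasp_force: 0.0
```

```bash
python3 -c "from h import *;st()"
```

```text
t 36.55 p [541.4 100.8  50.7] toolY deg -77.70 tilt [ 0.0004 -0.0002] brd mm [-121.8 -191.7] F brd [-0.6 -0.6] Fz 0.5 w 0.0 g 0.0 q7 -1.08
```

Emit:
step_arm(
  commands=[0,-0.0004,0.0016,0,0,0,0,0,-0.0007,0.0033,0,0,0,0,0,-0.0009,0.0041,0,0,0,0,0,-0.0011,0.0049,0,0,0,0,0,-0.0012,0.0057,0,0,0,0,0,-0.0014,0.0065,0,0,0,0,0,-0.0016,0.0073,0,0,0,0,0,-0.0016,0.0073,0,0,0,0,0,-0.0016,0.0073,0,0,0,0,0,-0.0016,0.0073,0,0,0,0],
)

```text
clock: 37.8
position: [0.5404, 0.1038, 0.0505]
ee_rot: [0.994, 0.106, 0.0, 0.0]
ft_force: [0.5, -6.2, -0.2]
grip_width: 0.001
grasp_force: 2.6
```

```bash
python3 -c "from h import *;st()"
```

```text
t 37.80 p [540.4 103.8  50.5] toolY deg -77.78 tilt [0.    0.001] brd mm [-122.1 -188.5] F brd [-0.8 -6.2] Fz -0.2 w 0.1 g 2.6 q7 -1.09
```

Emit:
step_arm(
  commands=[0,-0.0003,0.0014,0,0,0,0,0,-0.0006,0.0027,0,0,0,0,0,-0.0008,0.0036,0,0,0,0,0,-0.0008,0.0036,0,0,0,0,0,-0.0008,0.0036,0,0,0,0,0,0.0041,-0.0191,0,0,0,0,0,-0.055,-0.032,0.002,0,0,0,0,-0.1148,-0.0449,0.002,0,0,0,0,-0.1342,0.0463,0,0,0,0,0,-0.1342,0.0463,0,0,0,0],
)

```text
clock: 39.05
position: [0.459, 0.137, 0.0503]
ee_rot: [0.994, 0.11, -0.0, -0.001]
ft_force: [0.3, -0.1, 1.0]
grip_width: -0.003
grasp_force: 0.0
```

```bash
python3 -c "from h import *;st()"
```

```text
t 39.05 p [459.  137.   50.3] toolY deg -77.34 tilt [-0.0002 -0.0025] brd mm [-194.6 -138.8] F brd [ 0.3 -0.1] Fz 1.0 w -0.2 g 0.0 q7 -1.21
```

Emit:
step_arm(
  commands=[0,0.0033,0.0007,0,0,0,0,0,0.0065,0.0014,0,0,0,0,0,0.0098,0.0021,0,0,0,0,0,0.013,0.0028,0,0,0,0,0,0.0163,0.0035,0,0,0,0,0,0.0187,0.0041,0,0,0,0,0,0.0212,0.0046,0,0,0,0,0,0.0228,0.005,0,0,0,0,0,0.0245,0.0053,0,0,0,0,0,0.0245,0.0053,0,0,0,0],
)

```text
clock: 40.3
position: [0.4739, 0.1354, 0.0503]
ee_rot: [0.994, 0.107, -0.001, 0.0]
ft_force: [-4.7, -1.1, 2.9]
grip_width: 0.001
grasp_force: 2.6
```

```bash
python3 -c "from h import *;st()"
```

```text
t 40.30 p [473.9 135.4  50.3] toolY deg -77.73 tilt [-0.0014 -0.0001] brd mm [-180.3 -143.4] F brd [-4.8 -0.1] Fz 2.9 w 0.1 g 2.6 q7 -1.20
```

Emit:
step_arm(
  commands=[0,0.001,0.0002,0,0,0,0,0,0.002,0.0004,0,0,0,0,0,0.003,0.0006,0,0,0,0,0,0.004,0.0009,0,0,0,0,0,0.005,0.0011,0,0,0,0,0,0.005,0.0011,0,0,0,0,0,0.005,0.0011,0,0,0,0,0,0.005,0.0011,0,0,0,0,0,0.005,0.0011,0,0,0,0,0,0.005,0.0011,0,0,0,0],
)

```text
clock: 41.55
position: [0.474, 0.1357, 0.0495]
ee_rot: [0.994, 0.107, -0.004, -0.0]
ft_force: [-19.7, -2.3, 13.0]
grip_width: -0.002
grasp_force: 9.7
```

```bash
python3 -c "from h import *;st()"
```

```text
t 41.55 p [474.  135.7  49.5] toolY deg -77.74 tilt [-0.0077 -0.0014] brd mm [-180.2 -143.2] F brd [-19.8   1.9] Fz 13.0 w -0.2 g 9.7 q7 -1.20
```

Emit:
step_arm(
  commands=[0,-0.008,-0.002,0,0,0,0,0,-0.02,-0.004,0,0,0,0,0,-0.02,-0.004,0.1,0,0,0,0,0,0.02,0.2,0,0,0,0,0.06,0.06,0.3,0,0,0,0,0.1,0.1,0.4,0,0,0,0,0.1215,0.1237,0.433,0,0,0,0,0.1215,0.1237,0.433,0,0,0,0,0.1215,0.1237,0.433,0,0,0,0,0.1215,0.1237,0.433,0,0,0],
)

```text
clock: 42.8
position: [0.5498, 0.2098, 0.3094]
ee_rot: [0.994, 0.106, -0.001, -0.0]
ft_force: [0.0, -0.1, -0.1]
grip_width: -0.002
grasp_force: 0.0
```

```bash
python3 -c "
from h import *
o=st()
import pickle
im=camera('wrist');pickle.dump((o,im),open('w5.pkl','wb'));cv2.imwrite('pics/w5.png',np.clip(cv2.resize(im[20:300,90:450,::-1],(770,599),interpolation=cv2.INTER_CUBIC)*1.4,0,255).astype(np.uint8))
"
```

```text
t 42.80 p [549.8 209.8 309.4] toolY deg -77.78 tilt [-0.0012 -0.0003] brd mm [-90.5 -86.9] F brd [ 0.  -0.1] Fz -0.1 w -0.2 g 0.0 q7 -1.50
```

View pics/w5.png

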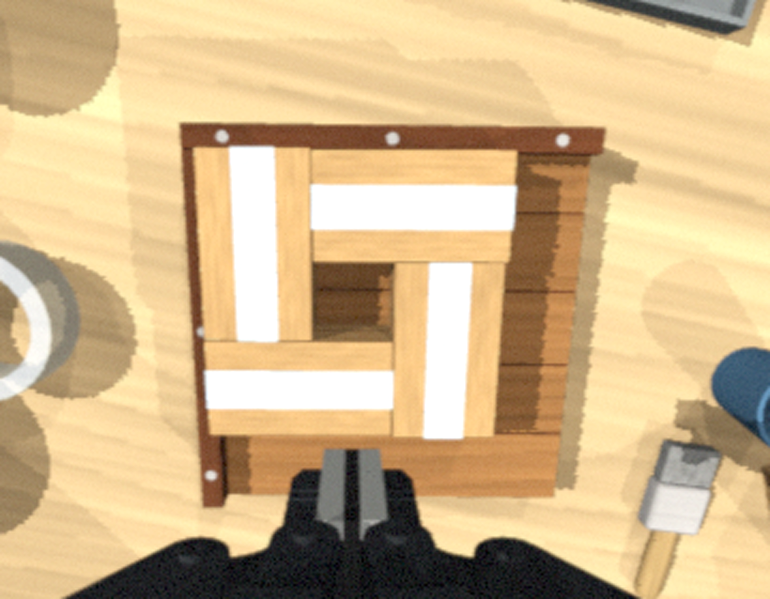

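The view shows the finished pinwheel with no visible gaps. The seams at (312,250), (393,390) and (450,262) are closed, the cartons sit flush along both battens, and the robot-side edges line up at row 437. The gripper is clear.

```bash
python3 -c "
from workcell import *
print(hand_in())"
```

```text
the job is handed in; nothing more can be done
None
```

The pinwheel is finished and handed in: all four cartons lie flat with no visible gaps between them or to the battens, each was nudged home at about 20 N or less, and the arm finished at 42.8 s; the hand-in call returned no verdict.

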